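# Hold the hand sieve under the bench magnifier

### The arm

A 6-joint arm with a two-finger parallel gripper is mounted at the origin on the work surface. World frame = base frame: x ahead of the robot, y to its left, z up, the work surface at z = 0. Lengths are in m, angles in degrees, forces in N, time in s.
With the tool pointing down it reaches from about 0.375 to 0.9 m from the base axis. Payload 3.1 kg.
Tool frame: the origin (TCP) lies on the centre line of the jaws, within the pads' length; the fingertips stand 17 mm ahead of it and the grasp point (between the pads) lies 2 mm behind it; z points along the fingers, y is the line along which they close (so a half turn about z gives the same grasp; the last joint's range is limited). The gripper opens to 87 mm and grips with 3 to 60 N. Pads are 19 mm wide; open, the fingers measure 117 mm over their backs; the gripper's body (75 mm by 190 mm) begins 51 mm behind the grasp point.
Start: joints at [-75.373, 30.224, 82.088, -0, 67.689, -10.227], TCP at [0.263, -0.567, 0.215] pointing down, gripper open.
Joint ranges: [-176.69, 176.69], [-43.24, 126.21], [12.49, 139.97], [-82, 262], [0, 151.66], [-163.58, 163.58]. Speed limits (degrees/s): [159.86, 159.86, 180, 180, 180, 180].

### API

Orientations are given as a 3x3 rotation matrix whose columns are the frame's x, y, z axes.
In Python, from rig import bot, imaging, finder gives the robot as it stands. The module is installed in compiled form; this text tells all that it offers.
- The arm moves only by the tool play_rows, never from a script. Its argument "motion" is a list that holds one entry, the list of rows, each a list of 6 numbers: the shift along the tool's x, y, z in fractions of the full range, 1 being 0.4 m, then the turn, a rotation vector about the tool's x, y, z in fractions of the full range, 1 being 90 degrees. In form: [[[dx, dy, dz, wx, wy, wz], ...]]. A call has 1 to 8 rows; each row is the pose to reach, as a shift and turn from the pose commanded when the call began, along the tool's axes at that moment; what a row does not reach only later rows make up. A row lasts 1/12 s, in which the tool goes at most 41.7 mm and 7.16 degrees, less where a joint would pass 70% of its speed; a pose out of reach is approached as far as the arm can. No shift or turn number may pass 1 either way. A call with a gripper value outside its range is refused whole. "fingers" is the finger opening in m, from 0 to 0.087, set as the call begins (left out, the last holds). The fingers move at their own pace and stop on an object; the grip force is fixed at half the most. Time passes only in rows, so rows that repeat a pose let the fingers close. It gives the time, the measured TCP pose, the force, the opening and the grip force at its end, in the units of the state.
- bot.read_state(): the state, without advancing time (a new reading comes with each control period).
- imaging.capture(name): name is "side" or "top" or "wrist"; returns a dict with "frame" (420x560x3 uint8, red, green, blue), "camera_matrix" (3x3 intrinsics, pixels), "R" (3x3) and "t" (3): a world point X has camera coordinates R X + t. Camera axes: x right, y down, z forward; pixel columns grow to the right and rows downward; lengths in m; the calibration is good to about 2 mm. A picture is of the moment at which its call begins. There is no depth.
- bot.hand_in(): hands the job in; it is judged then, once.
Trained networks look in the newest picture that a camera, given by its name, has taken for a name from the list of things; names that differ only in an ending like _2 or _b are one class to them, and where a whole thing is asked for, a point or a joint stands for the part that bears it (a point fixed in the world has none). Each returns a list of dicts, best first, with "confidence" (0 to 1); they miss things now and then, are a little off and sometimes report something else, mostly with a low value. They report only what shows in the picture. A call takes as long as a camera call.
- finder.recognise(camera, name): "at" ([x, y, z] in m, in world coordinates, good to about 4 mm: the middle of the surface that is visible of it).
- finder.outline_of(camera, name): "pixels" (420x560 bool, what is visible of it).
The state is a dict: "time_s": time; "joint_positions": joint angles; "qvel": joint speeds; "tau": joint torques, N m; "position": TCP position; "tcp_rot": TCP orientation; "force": force on the tool from outside, world axes, zero at the start; "moment": the same for the moment, N m; "opening": opening from 0.0 (shut) to 1.0 (fully open); "grasp_force": force on a finger pad.
Only numpy, scipy, OpenCV 4.12 (cv2) and the standard library are available. Lean on these libraries where they do the work, as an engineer would, in place of code of your own. Each camera call takes 0.05 s, during which the arm holds its last target. There are 200 camera calls.

### The job

Swing the bench magnifier round until its lens stands over the white drip tub and let go of it, so that it stays there by itself; only then take the hand sieve by its handle, lift it straight up out of the tub and keep it level. Finish while holding it: the sieve level and still in the air, its mesh centred under the lens and about 15 cm below it so that the mesh is in focus, still over the tub for the drips, touching nothing but the gripper and with the robot clear of the magnifier. Leave the other things on the table as they are.

Things in the scene. Friction and masses are not known exactly. Their poses are not given: they have to be found in the camera images.
- magnifier: Bench magnifier, white and grey: fixed round foot 190 mm across, 30 mm high, chromed column 22 mm thick, 346 mm high; a level boom with the lens head swings about it. Origin: on the table, z up; the column (hinge axis) stands at x = +0.32, y = 0 of this frame. The lens starts swung 0.65 to 1.0 rad clockwise (from above) from over this origin; it can turn to 0.6 rad past it.
- lens_head: The magnifier's lens (100 mm) in a white ring housing 130 mm across, 302-334 mm above the table, on its boom. Origin: lens centre, 316 mm up; z up; x along the boom (22 mm wide, 310-326 mm up) to the column, 320 mm off. Its hinge at the column is stiff: 2-4 N sideways at the housing turns it slowly, and it stays where left. Push the housing's side, or pinch the boom from above.
- tub: White plastic drip tub, open on top, 200 mm (x) by 160 mm (y), 90 mm high, walls 6 mm, empty; does not move. Origin: centre of its underside on the table; x along its length. The lens's circle about the column passes within 20 mm (horizontally) of the tub's middle.
- sieve: Steel hand sieve, 0.15-0.3 kg, lying level across the tub on its handle and a lug at the far end. Round pan 124 mm across, rim 34 mm above its flat mesh (108 mm). Origin: mesh centre, 64 mm above the table at rest; z up; handle along -x, over a short end of the tub, roughly towards the robot. Centre of mass 50-100 mm out along the handle.
- sieve_grip (a point): A good point to grip the handle: on its centre line, sieve frame x = -0.175, z = +0.030; 94 mm above the table at rest, 75 mm outside the tub's end. The handle is 18 mm wide (y), straight and level: steel shank 8 mm high to x = -0.13, then black moulded grip 14 mm high to x = -0.255, both centred 30 mm above the mesh plane.
- ring_a: Bystander: loose open steel ring, 150 mm across, 45 mm high. Origin: centre of its underside.
- ring_b: Bystander: another steel ring like it. Origin: centre of its underside.
- jar: Bystander: clear jar with a white lid, 64 mm across, 85 mm high. Origin: centre of its underside.
- tray: Bystander: low steel tray with forceps, 100 by 200 mm, 22 mm high. Origin: centre of its underside.

How it is judged (in metres and radians):
On the way, in this order (a step that is already met when the one before it is completed fails the run):
1. the lens stands over the tub (centre within 45 mm of the tub's middle, horizontally), at rest and let go of, with the sieve still lying on the tub (horizontal distance between lens_head and tub below 0.045 m and angular speed of lens_head below 0.04 rad/s and contact force between each of the arm, the fingers and magnifier below 0.3 N and distance of sieve from where it was at the start of the episode below 0.03 m), for 0.2 s.
2. the sieve is lifted clear of the tub (mesh at least 30 mm above the rim) (height (world z) of sieve above 0.12 m and contact force between sieve and tub below 0.2 N and contact force between the fingers and sieve above 2 N), for 0.2 s.
At the end, for the whole second after the job is handed in: Gripper holds the sieve, clear of tub and magnifier: mesh 120-180 mm below the lens, centred within 30 mm of it and 60 mm of the tub's middle, tilt under 0.12 rad, below 20 mm/s and 0.1 rad/s; lens at rest within 50 mm of the tub's middle, not touched by the robot (z of sieve in the frame of lens_head between -0.18 and -0.12 m and horizontal distance between sieve and lens_head below 0.03 m and horizontal distance between sieve and tub below 0.06 m and horizontal distance between lens_head and tub below 0.05 m and angle between sieve's own z axis and vertical below 0.12 rad and linear speed of sieve below 0.02 m/s and angular speed of sieve below 0.1 rad/s and contact force between the fingers and sieve above 2 N and contact force between sieve and tub below 0.2 N and contact force between sieve and magnifier below 0.2 N and contact force between each of the arm, the fingers and magnifier below 0.3 N and angular speed of lens_head below 0.04 rad/s); the arm keeps its last pose, push and grip.
It fails at once if the sieve is tipped by more than 0.35 rad (angle between sieve's own z axis and vertical above 0.35 rad).
It fails at once if a bystander (ring, jar or tray) is moved by more than 30 mm (distance of any of ring_a, ring_b, jar, tray from where it was at the start of the episode above 0.03 m).
It also fails if it takes over 58 s, if anything falls off the work surface, if the arm or the gripper's body presses on something with over 40 N, if the wrist force passes 120 N, or if a joint passes its speed limit or range.

## Working session

There is one attempt and no reset: what is moved stays moved. The work goes in short steps, Python scripts to look and compute and a tool call to move; the robot and the scene stay as the last step left them, time stands still between calls to the robot, and variables do not carry over. Pictures are saved under pics/ and viewed, at most 10 in all, crops included, and the job is handed in when it is done.

Besides the shell and the picture viewer there is one more tool, called after "Call:" as a command line: name --argument value ..., lists and objects as JSON in quotes. play_rows: Moves the arm, as the interface text tells. Its arguments: {"type":"object","properties":{"motion":{"type":"array"},"fingers":{"type":"number"}},"required":["motion"]}

```bash
mkdir -p pics; python3 - <<'E'
from rig import bot, imaging, finder
import cv2,numpy as np
s=bot.read_state(); print(s['time_s'],s['position'],np.round(s['tcp_rot'],3).tolist(),s['opening'])
ims=[]
for c in ['top','side']:
    d=imaging.capture(c); cv2.imwrite(f'pics/{c}0.png',d['frame'][:,:,::-1])
    print(c,'campos',np.round(-d['R'].T@d['t'],3))
    for n in ['magnifier','lens_head','tub','sieve','sieve_grip','ring_a','jar','tray']:
        r=finder.recognise(c,n)
        print(n,[(np.round(q['at'],3).tolist(),round(q['confidence'],2)) for q in r[:3]])
E
```

```text
0.0 [ 0.26255474 -0.5663782   0.21439515] [[0.907, 0.42, -0.001], [0.42, -0.907, 0.002], [0.0, -0.002, -1.0]] 0.9976174267388214
top campos [0.363 0.019 1.677]
magnifier [([0.738, 0.246, 0.317], 0.72)]
lens_head [([0.536, 0.256, 0.328], 0.9), ([0.616, -0.008, 0.093], 0.69)]
tub [([0.623, 0.005, 0.006], 0.6)]
sieve [([0.615, -0.006, 0.091], 0.66)]
sieve_grip [([0.379, 0.537, 0.003], 0.44), ([0.377, -0.544, 0.033], 0.37)]
ring_a [([0.376, -0.543, 0.035], 0.98), ([0.38, 0.225, 0.045], 0.73)]
jar [([0.596, -0.394, 0.089], 0.77)]
tray [([0.382, 0.532, 0.003], 0.89)]
side campos [0.541 1.014 1.125]
magnifier [([0.773, 0.261, 0.294], 0.67)]
lens_head [([0.539, 0.258, 0.324], 0.81)]
tub [([0.648, 0.071, 0.05], 0.82)]
sieve [([0.61, -0.04, 0.092], 0.75), ([0.645, 0.072, 0.046], 0.25)]
sieve_grip [([0.609, -0.033, 0.09], 0.83)]
ring_a [([0.383, 0.213, 0.028], 0.89), ([0.367, -0.486, 0.027], 0.6)]
jar [([0.602, -0.382, 0.058], 0.91)]
tray [([0.389, 0.507, 0.001], 0.87)]
```

View pics/top0.png

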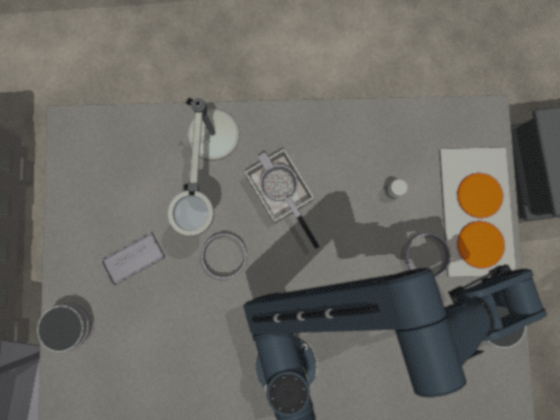

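View pics/side0.png

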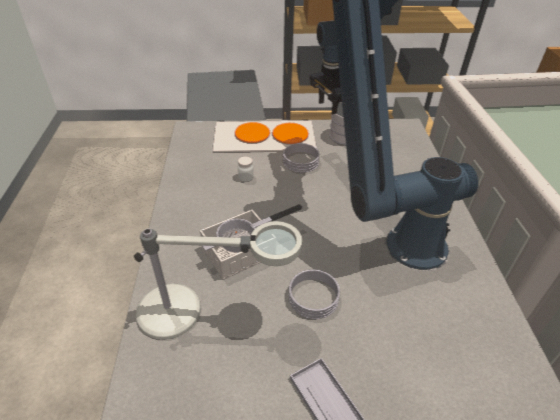

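The top view shows the lens ring at about (190,213), the column top at (198,104), the tub and sieve pan at (278,184), and the handle running to (316,246). Ring_b is at (223,254). Next I'll measure these precisely.

```bash
cat > h.py <<'E'
import numpy as np,cv2
from rig import bot, imaging, finder
def ray(d,uv,z):
    K,R,t=d['camera_matrix'],d['R'],d['t']; c=-R.T@t
    uv=np.atleast_2d(uv).astype(float)
    v=(np.linalg.inv(K)@np.c_[uv,np.ones(len(uv))].T).T@R
    return (c+v*((z-c[2])/v[:,2])[:,None])[:,:2]
def proj(d,X):
    p=d['R']@np.asarray(X)+d['t']; q=d['camera_matrix']@p; return q[:2]/q[2]
def mask(c,n):
    r=finder.outline_of(c,n); return r[0]['pixels'] if r else None
def pts(m): return np.argwhere(m)[:,::-1]
E
python3 - <<'E'
from h import *
d=imaging.capture('top')
f=d['frame'].copy()
for n,z in [('lens_head',.33),('tub',.09),('sieve',.094)]:
    m=mask('top',n); p=pts(m); w=ray(d,p,z)
    r=cv2.minAreaRect(w.astype(np.float32)*1000)
    print(n,len(p),'mean',w.mean(0).round(3),'rect',np.round(r[0],0),np.round(r[1],0),r[2], w.min(0).round(3),w.max(0).round(3))
    f[m]=f[m]//2+np.array([[100,0,0],[0,100,0],[0,0,100]][['lens_head','tub','sieve'].index(n)],np.uint8)
m=mask('top','lens_head'); (x,y),r=cv2.minEnclosingCircle(ray(d,pts(m),.33).astype(np.float32)); print('lens circ',x,y,r)
g=d['frame'].max(2); sub=(g<45); sub[:,:285]=0; sub[:,335:]=0; sub[:205]=0; sub[252:]=0
w=ray(d,pts(sub),.1); print('handle dark',len(w),w.mean(0).round(3)); 
l=cv2.fitLine(w.astype(np.float32),cv2.DIST_HUBER,0,.01,.01).ravel(); print(l, np.degrees(np.arctan2(l[1],l[0])))
pr=(w-w.mean(0))@l[:2]; print(pr.min(),pr.max())
print('column',ray(d,[[199,104]],.346))
cv2.imwrite('pics/a.png',cv2.resize(f[80:280,120:440,::-1],None,fx=2.5,fy=2.5,interpolation=cv2.INTER_CUBIC))
E
```

```text
lens_head 2469 mean [0.572 0.26 ] rect [634. 237.] [129. 402.] 78.09355163574219 [0.436 0.201] [0.84 0.33]
tub 2119 mean [0.61  0.008] rect [614.   9.] [207. 165.] 29.59546661376953 [ 0.489 -0.104] [0.741 0.123]
sieve 1213 mean [ 0.599 -0.   ] rect [560.  -7.] [359. 128.] 15.510846138000488 [ 0.402 -0.115] [0.728 0.074]
lens circ 0.6384073495864868 0.25577878952026367 0.2026090919971466
handle dark 139 [ 0.451 -0.086]
[ 0.87673265  0.480978    0.45078415 -0.08625278] 28.749296
-0.05683766512591175 0.058599589047908615
column [[0.81947144 0.23615431]]
```

View pics/a.png

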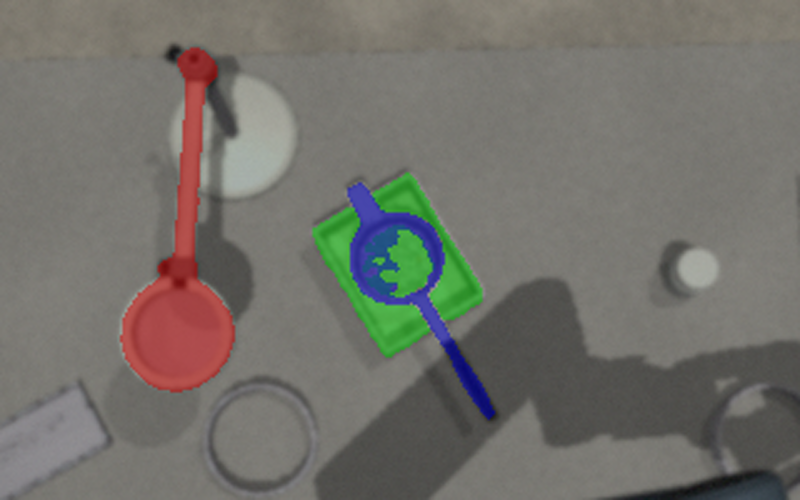

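```bash
cat >> h.py <<'E'
from scipy.spatial.transform import Rotation as Ro
def row(pos,yaw,n=1):
    s=bot.read_state(); R0=np.array(s['tcp_rot']); y=np.radians(yaw)
    R1=np.array([[np.cos(y),np.sin(y),0],[np.sin(y),-np.cos(y),0],[0,0,-1]])
    d=R0.T@(np.array(pos)-s['position']); w=Ro.from_matrix(R0.T@R1).as_rotvec(degrees=True)
    print('row',np.r_[d.round(4),w.round(2)].tolist(),'dist',np.linalg.norm(d).round(3),'t',s['time_s'],'q',np.round(s['joint_positions'],1))
E
python3 - <<'E'
from h import *
d=imaging.capture('top')
m=mask('top','lens_head').astype(np.uint8)
o=cv2.morphologyEx(m,cv2.MORPH_OPEN,cv2.getStructuringElement(cv2.MORPH_ELLIPSE,(25,25)))
p=pts(o); L=ray(d,p,.328).mean(0)
b=pts(m-o); b=b[(b[:,1]<185)&(b[:,1]>118)]; w=ray(d,b,.326)
l=cv2.fitLine(w.astype(np.float32),cv2.DIST_HUBER,0,.01,.01).ravel(); l*=np.sign(l[0]); yaw=np.degrees(np.arctan2(l[1],l[0]))
print('lens',L,'boom',yaw,l, 'col',L+.32*l[:2], 'boom off',(L-l[2:])@[-l[1],l[0]])
C=L+.32*l[:2]; T=np.array([.614,.009]); e=(T-C); print(np.linalg.norm(e), np.degrees(np.arctan2(-e[1],-e[0])), C+.32*e/np.linalg.norm(e))
P=C-.19*l[:2]; print('P',P)
row([*P,.42],yaw)
row([.263,-.567,.42],24.9)
E
```

```text
lens [0.50402225 0.26615629] boom -4.797724 [ 0.9964962  -0.08363826  0.6842796   0.25193018] col [0.82290102 0.23939205] boom off -0.0009001428547123127
0.3109986061513741 47.80078262136161 [0.60795367 0.00233164]
P [0.63356675 0.25528332]
row [0.6822, -0.5903, -0.2046, -0.0, 0.0, 29.65] dist 0.925 t 1.25 q [-75.4  30.2  82.1  -0.   67.7 -10.2]
row [0.0003, 0.0001, -0.2047, -0.0, 0.0, -0.05] dist 0.205 t 1.25 q [-75.4  30.2  82.1  -0.   67.7 -10.2]
```

The rows are not in the units I measure in: shifts go in shares of 0.4 m and turns go in shares of 90 degrees. I convert before sending: 0.21 m is 0.525, -0.205 m is -0.5125, 16 degrees is 0.1778.

Call:
play_rows --motion '[[[0.05,-0.05,-0.075,0,0,0.0222],[0.125,-0.1,-0.15,0,0,0.0444],[0.2,-0.1625,-0.225,0,0,0.0667],[0.275,-0.2125,-0.2875,0,0,0.0889],[0.3375,-0.275,-0.35,0,0,0.1111],[0.4,-0.325,-0.4125,0,0,0.1333],[0.4625,-0.375,-0.475,0,0,0.1556],[0.525,-0.4375,-0.5125,0,0,0.1778]]]' --fingers 0.05

```text
time_s: 1.92
position: [0.3771, -0.3283, 0.4179]
tcp_rot: [[0.988, 0.151, 0.002], [0.152, -0.988, -0.003], [0.002, 0.003, -1.0]]
force: [1.4, -0.4, 0.6]
opening: 0.589
grasp_force: 0.0
```

```bash
python3 -c "
from h import *
row([.634,.255,.42],-4.8)"
```

```text
row [0.3424, -0.5377, -0.0033, 0.18, -0.12, 13.51] dist 0.637 t 1.9167 q [-53.9   9.5  81.8  -0.   88.4  27.4]
```

Scaled: -0.25 m is -0.625, 0.12 m is 0.3, 8 degrees is 0.0889.

Call:
play_rows --motion '[[[0.05,-0.075,-0.005,0,0,0.0111],[0.1025,-0.1575,-0.005,0,0,0.0222],[0.15,-0.2375,-0.005,0,0,0.0444],[0.2,-0.3175,-0.005,0,0,0.0556],[0.25,-0.4,-0.005,0,0,0.0667],[0.3,-0.475,-0.005,0,0,0.0778],[0.35,-0.55,-0.005,0,0,0.0889],[0.4,-0.625,-0.005,0,0,0.0889]]]'

```text
time_s: 2.58
position: [0.4961, -0.0554, 0.4178]
tcp_rot: [[1.0, 0.014, 0.001], [0.014, -1.0, -0.0], [0.001, 0.0, -1.0]]
force: [0.2, 0.3, 0.3]
opening: 0.575
grasp_force: 0.0
```

```bash
python3 -c "
from h import *
row([.634,.255,.42],-4.8)"
```

```text
row [0.1424, -0.3084, -0.0023, 0.01, -0.03, 5.62] dist 0.34 t 2.5833 q [-19.2   9.6  81.8  -0.   88.6  70. ]
```

Scaled: -0.283 m is -0.7075, -0.255 m is -0.6375, 5.6 degrees is 0.0622.

Call:
play_rows --motion '[[[0.04,-0.0875,-0.005,0,0,0.0111],[0.0825,-0.18,-0.005,0,0,0.0222],[0.125,-0.27,-0.005,0,0,0.0333],[0.1675,-0.3625,-0.005,0,0,0.0444],[0.21,-0.455,-0.005,0,0,0.0556],[0.25,-0.545,-0.005,0,0,0.0622],[0.2925,-0.6375,-0.005,0,0,0.0622],[0.325,-0.7075,-0.005,0,0,0.0622]]]'

```text
time_s: 3.25
position: [0.6221, 0.2309, 0.4191]
tcp_rot: [[0.997, -0.081, 0.0], [-0.081, -0.997, 0.001], [-0.0, -0.001, -1.0]]
force: [-0.7, -0.7, 0.4]
opening: 0.581
grasp_force: 0.0
```

```bash
python3 -c "
from h import *
row([.634,.255,.42],-4.8)"
```

```text
row [0.01, -0.025, -0.0008, -0.05, 0.0, 0.16] dist 0.027 t 3.25 q [ 10.7  25.5  58.7   0.   95.9 105.4]
```

Scaled: 0.04 m is 0.1, -0.022 m is -0.055.

Call:
play_rows --motion '[[[0.0125,-0.03,0,0,0,0],[0.0225,-0.055,0,0,0,0],[0.0225,-0.055,0.05,0,0,0],[0.0225,-0.055,0.1,0,0,0],[0.0225,-0.055,0.1,0,0,0],[0.0225,-0.055,0.1,0,0,0]]]'

```text
time_s: 3.75
position: [0.6317, 0.2481, 0.3784]
tcp_rot: [[0.997, -0.083, -0.003], [-0.083, -0.997, -0.001], [-0.003, 0.001, -1.0]]
force: [0.7, -0.5, 1.1]
opening: 0.574
grasp_force: 0.0
```

```bash
python3 - <<'E'
from h import *
row([.634,.255,.312],-4.8)
d=imaging.capture('wrist'); cv2.imwrite('pics/w1.png',d['frame'][:,:,::-1])
s=bot.read_state();print(s['position'])
for x in(.6,.634,.66): print(proj(d,[x,.2393-.0839*(x-.8229),.326]).round())
E
```

```text
row [0.0019, -0.0071, 0.0664, 0.07, 0.18, 0.01] dist 0.067 t 3.75 q [ 12.   28.   60.3  -0.   91.9 106.8]
[0.63251494 0.24825831 0.38004384]
[267. 265.]
[266. 223.]
[266. 188.]
```

View pics/w1.png

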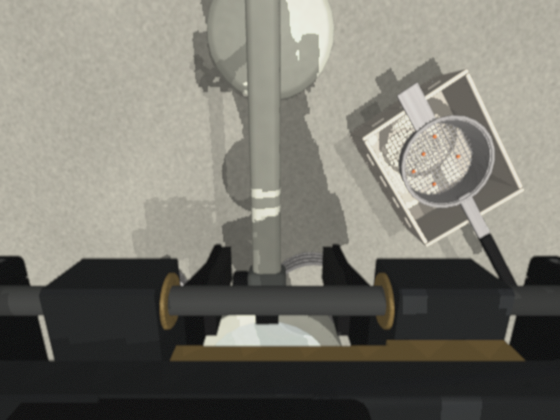

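The wrist view shows the boom at column 265, between the fingers at about 220 and 340. The dark clamp is just below it, near row 280. I'll shift slightly towards the column and centre before lowering.

Scaled: 0.068 m is 0.17, -0.007 m is -0.0175, 0.2 degrees is 0.0022.

Call:
play_rows --motion '[[[0.015,-0.01,0,0,0.0011,0],[0.025,-0.0175,0.0375,0,0.0022,0],[0.025,-0.0175,0.0875,0,0.0022,0],[0.025,-0.0175,0.1375,0,0.0022,0],[0.025,-0.0175,0.17,0,0.0022,0],[0.025,-0.0175,0.17,0,0.0022,0]]]'

```text
time_s: 4.3
position: [0.6423, 0.2546, 0.3093]
tcp_rot: [[0.997, -0.083, -0.001], [-0.083, -0.997, -0.001], [-0.0, 0.001, -1.0]]
force: [-0.1, -0.5, -0.5]
opening: 0.577
grasp_force: 0.0
```

```bash
cat > arc.py <<'E'
from h import *
import sys
C=np.array([.8229,.2394]); r=float(sys.argv[1])
# rows along arc: boom yaws given
s=bot.read_state(); R0=np.array(s['tcp_rot']); print(s['position'],s['force'],s['time_s'])
for yaw in map(float,sys.argv[2:]):
    y=np.radians(yaw); P=np.r_[C-r*np.array([np.cos(y),np.sin(y)]),.312]
    R1=np.array([[np.cos(y),np.sin(y),0],[np.sin(y),-np.cos(y),0],[0,0,-1]])
    print(np.r_[(R0.T@(P-s['position'])).round(4),Ro.from_matrix(R0.T@R1).as_rotvec(degrees=True).round(2)].tolist())
E
python3 arc.py .18 -4.8 -2 1 4 7 10 13 16
```

```text
[0.6422553  0.25458403 0.30928285] [-0.11559048 -0.48036844 -0.52800813] 4.3
[0.0013, 0.0, -0.0027, 0.07, 0.03, 0.02]
[0.0015, 0.0088, -0.0027, 0.07, 0.03, -2.78]
[0.0022, 0.0182, -0.0027, 0.07, 0.03, -5.78]
[0.0034, 0.0276, -0.0027, 0.07, 0.03, -8.78]
[0.0051, 0.0368, -0.0027, 0.07, 0.03, -11.78]
[0.0072, 0.046, -0.0027, 0.06, 0.04, -14.78]
[0.0099, 0.055, -0.0027, 0.06, 0.04, -17.78]
[0.013, 0.0639, -0.0026, 0.06, 0.04, -20.78]
```

Scaled: 0.04 m is 0.1, 0.034 m is 0.085, -12.8 degrees is -0.1422.

Call:
play_rows --motion '[[[0.0025,0,-0.005,0,0,0],[0.0025,0.0075,-0.005,0,0,-0.0111],[0.0025,0.0225,-0.005,0,0,-0.0311],[0.005,0.0375,-0.005,0,0,-0.0533],[0.0075,0.0525,-0.005,0,0,-0.0756],[0.0088,0.0688,-0.005,0,0,-0.0978],[0.0113,0.085,-0.005,0,0,-0.12],[0.015,0.1,-0.005,0,0,-0.1422]]]' --fingers 0.034

```text
time_s: 4.97
position: [0.6463, 0.2163, 0.3162]
tcp_rot: [[0.99, 0.143, 0.007], [0.143, -0.99, 0.004], [0.008, -0.003, -1.0]]
force: [-1.0, 3.2, 0.2]
opening: 0.387
grasp_force: 2.0
```

```bash
python3 arc.py .18 8 10 12 14 16 18 20 22 24
```

```text
[0.64626437 0.21634589 0.31615316] [-1.024005    3.15527724  0.19886865] 4.9667
[-0.0019, 0.0018, 0.0041, -0.18, -0.45, 0.24]
[-0.0018, 0.008, 0.0041, -0.17, -0.45, -1.76]
[-0.0015, 0.0143, 0.0041, -0.16, -0.45, -3.76]
[-0.001, 0.0206, 0.0041, -0.16, -0.45, -5.76]
[-0.0003, 0.0268, 0.0041, -0.15, -0.46, -7.76]
[0.0007, 0.033, 0.0041, -0.14, -0.46, -9.76]
[0.0019, 0.0392, 0.004, -0.13, -0.46, -11.76]
[0.0033, 0.0453, 0.004, -0.12, -0.47, -13.76]
[0.0049, 0.0514, 0.004, -0.12, -0.47, -15.76]
```

Scaled: 0.0515 m is 0.1288, 0.033 m is 0.0825, -16 degrees is -0.1778.

Call:
play_rows --motion '[[[-0.0025,0.02,0.0025,0,-0.0022,-0.0222],[-0.0025,0.0363,0.005,0,-0.0033,-0.0444],[0,0.0525,0.005,0,-0.0033,-0.0667],[0,0.0675,0.005,0,-0.0033,-0.0889],[0.0025,0.0825,0.005,0,-0.0033,-0.1111],[0.005,0.0975,0.005,0,-0.0033,-0.1333],[0.0088,0.1138,0.005,0,-0.0033,-0.1556],[0.0125,0.1288,0.005,0,-0.0033,-0.1778]]]'

```text
time_s: 5.63
position: [0.6599, 0.1662, 0.315]
tcp_rot: [[0.912, 0.41, 0.006], [0.41, -0.912, 0.003], [0.007, -0.0, -1.0]]
force: [1.4, 4.7, 0.2]
opening: 0.392
grasp_force: 1.9
```

```bash
python3 arc.py .18 24 26 28 30 32 34 36 38 40
```

```text
[0.65988413 0.16621899 0.31501984] [1.37064017 4.72086362 0.18016502] 5.6333
[-0.0013, -0.0006, 0.003, -0.03, -0.39, 0.22]
[-0.0012, 0.0057, 0.003, -0.02, -0.39, -1.78]
[-0.0009, 0.012, 0.003, -0.01, -0.39, -3.78]
[-0.0004, 0.0183, 0.003, -0.01, -0.39, -5.78]
[0.0003, 0.0245, 0.003, 0.0, -0.39, -7.78]
[0.0013, 0.0307, 0.003, 0.01, -0.39, -9.78]
[0.0025, 0.0369, 0.003, 0.02, -0.39, -11.78]
[0.0038, 0.043, 0.003, 0.02, -0.39, -13.78]
[0.0054, 0.0491, 0.003, 0.03, -0.39, -15.78]
```

Scaled: 0.049 m is 0.1225, 0.043 m is 0.1075, -16 degrees is -0.1778.

Call:
play_rows --motion '[[[-0.0025,0.015,0.0025,0,0,-0.0222],[-0.0025,0.03,0.0025,0,0,-0.0444],[0,0.0463,0.0025,0,0,-0.0667],[0,0.0613,0.0025,0,0,-0.0889],[0.0025,0.0775,0.0025,0,0,-0.1111],[0.0063,0.0925,0.0025,0,0,-0.1333],[0.01,0.1075,0.0025,0,0,-0.1556],[0.0138,0.1225,0.0025,0,0,-0.1778]]]'

```text
time_s: 6.3
position: [0.6839, 0.1237, 0.3137]
tcp_rot: [[0.763, 0.646, 0.003], [0.646, -0.763, 0.003], [0.004, 0.0, -1.0]]
force: [-0.0, 4.3, 1.5]
opening: 0.388
grasp_force: 1.9
```

```bash
python3 arc.py .18 40 42 44 46 48 50; cat > lens.py <<'E'
from h import *
d=imaging.capture('top')
m=mask('top','lens_head').astype(np.uint8)
o=cv2.morphologyEx(m,cv2.MORPH_OPEN,cv2.getStructuringElement(cv2.MORPH_ELLIPSE,(25,25)))
p=pts(o); print('lens',ray(d,p,.328).mean(0),len(p))
(x,y),r=cv2.minEnclosingCircle(ray(d,p,.328).astype(np.float32)); print(x,y,r)
cv2.imwrite('pics/lens.png',d['frame'][:,:,::-1])
E
python3 lens.py
```

```text
[0.68386684 0.12366923 0.31373337] [-0.0223695   4.34433593  1.54649667] 6.3
[0.0009, 0.0007, 0.0017, 0.0, -0.23, 0.23]
[0.001, 0.007, 0.0017, 0.01, -0.23, -1.77]
[0.0013, 0.0133, 0.0017, 0.01, -0.23, -3.77]
[0.0018, 0.0195, 0.0017, 0.01, -0.23, -5.77]
[0.0025, 0.0258, 0.0017, 0.02, -0.23, -7.77]
[0.0035, 0.032, 0.0017, 0.02, -0.23, -9.77]Traceback (most recent call last):
  File "lens.py", line 3, in <module>
    m=mask('top','lens_head').astype(np.uint8)
      ^^^^^^^^^^^^^^^^^^^^^^^^^^^^^^
AttributeError: 'NoneType' object has no attribute 'astype'
```

Scaled: 0.0305 m is 0.0763, 0.0195 m is 0.0488, -9.5 degrees is -0.1056.

Call:
play_rows --motion '[[[0.0025,0.015,0,0,0,-0.02],[0.0025,0.0325,0,0,0,-0.0422],[0.005,0.0488,0,0,0,-0.0644],[0.0063,0.0638,0,0,0,-0.0867],[0.0075,0.0738,0,0,0,-0.1],[0.0075,0.0763,0,0,0,-0.1056],[0.0075,0.0763,0,0,0,-0.1056]]]'

```text
time_s: 6.98
position: [0.705, 0.1002, 0.3114]
tcp_rot: [[0.649, 0.761, -0.0], [0.761, -0.649, -0.002], [-0.002, 0.001, -1.0]]
force: [-0.6, 1.0, 0.5]
opening: 0.389
grasp_force: 0.5
```

```bash
python3 arc.py .18 47.8; python3 - <<'E'
from h import *
for c in ('side','top'):
    d=imaging.capture(c); print(c,[(np.round(q['at'],3),round(q['confidence'],2)) for q in finder.recognise(c,'lens_head')])
    cv2.imwrite(f'pics/{c}2.png',d['frame'][:,:,::-1])
a,b=[cv2.imread(f'pics/{c}2.png') for c in('side','top')]
cv2.imwrite('pics/b.png',np.hstack([cv2.resize(a,(400,300)),cv2.resize(b,(400,300))]))
E
```

```text
[0.70503742 0.10023617 0.31137516] [-0.64702116  1.04680269  0.51011316] 6.9833
[0.0024, -0.0061, -0.0006, 0.07, 0.09, 1.72]
side [(array([0.637, 0.065, 0.326]), 0.58)]
top [(array([0.623, 0.014, 0.32 ]), 0.89)]
```

View pics/b.png

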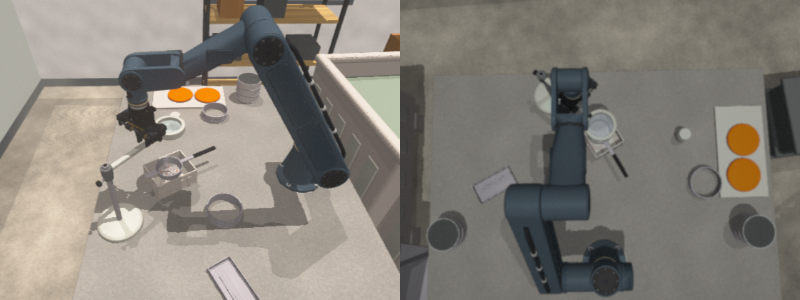

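Both views show the swung lens sitting over the tub, at about (600,125) in the right half. I'll back off to centre the fingers, then rise.

Scaled: -0.11 m is -0.275, -0.085 m is -0.2125, 1.7 degrees is 0.0189.

Call:
play_rows --motion '[[[0,-0.0075,0,0,0,0.0111],[0,-0.0125,0,0,0,0.0189],[0,-0.0125,-0.05,0,0,0.0189],[0,-0.0125,-0.125,0,0,0.0189],[0,-0.0125,-0.2125,0,0,0.0189],[-0.025,0.0375,-0.275,0,0,0.0189],[-0.075,0.1125,-0.275,0,0,0.0189],[-0.125,0.1875,-0.275,0,0,0.0189]]]' --fingers 0.06

```text
time_s: 7.85
position: [0.7304, 0.0144, 0.4246]
tcp_rot: [[0.669, 0.743, 0.005], [0.743, -0.669, -0.003], [0.001, 0.006, -1.0]]
force: [0.1, -0.0, -1.5]
opening: 0.685
grasp_force: 0.0
```

```bash
python3 lens.py; python3 -c "
from h import *
row([.466,-.078,.42],28.7)
row([.44,-.2,.42],28.7)"
```

```text
lens [nan nan] 0
0.0 0.0 0.0
row [-0.2423, -0.1368, 0.0008, 0.21, 0.22, 18.73] dist 0.278 t 7.95 q [ -8.   32.5  46.5  -0.3 101.   34.5]
row [-0.3497, -0.0734, 0.0015, 0.21, 0.22, 18.73] dist 0.357 t 7.95 q [ -8.   32.5  46.5  -0.3 101.   34.5]lens.py:5: RuntimeWarning: Mean of empty slice.
  p=pts(o); print('lens',ray(d,p,.328).mean(0),len(p))
  ret = um.true_divide(
```

Scaled: -0.31 m is -0.775, -0.27 m is -0.675, 18.7 degrees is 0.2078.

Call:
play_rows --motion '[[[-0.075,-0.0125,0,0,0,0.0222],[-0.175,-0.0375,0,0,0,0.0444],[-0.275,-0.0625,0,0,0,0.0667],[-0.375,-0.075,0,0,0,0.1],[-0.475,-0.1,0,0,0,0.1333],[-0.575,-0.125,0,0,0,0.1556],[-0.675,-0.15,0,0,0,0.1833],[-0.775,-0.1625,0,0,0,0.2078]]]'

```text
time_s: 8.62
position: [0.4708, -0.1718, 0.4214]
tcp_rot: [[0.874, 0.486, -0.002], [0.486, -0.874, -0.002], [-0.002, 0.0, -1.0]]
force: [0.2, -1.2, 0.9]
opening: 0.687
grasp_force: 0.0
```

Scaled: -0.05 m is -0.125, -0.03 m is -0.075.

Call:
play_rows --motion '[[[-0.075,-0.075,0,0,0,0],[-0.125,-0.05,0,0,0,0],[-0.125,-0.05,0,0,0,0]]]'

```text
time_s: 8.87
position: [0.4167, -0.1799, 0.4216]
tcp_rot: [[0.875, 0.484, -0.003], [0.484, -0.875, -0.003], [-0.004, 0.002, -1.0]]
force: [-0.1, 0.5, 0.4]
opening: 0.689
grasp_force: 0.0
```

```bash
python3 lens.py; python3 - <<'E'
from h import *
s=bot.read_state(); print(s['position'],s['time_s'])
d=imaging.capture('top'); g=d['frame'].max(2)
m=mask('top','sieve'); 
if m is not None:
    p=pts(m&(g<45)); w=ray(d,p,.1); l=cv2.fitLine(w.astype(np.float32),cv2.DIST_HUBER,0,.01,.01).ravel()
    print(len(w),w.mean(0),np.degrees(np.arctan2(l[1],l[0])),np.ptp((w-w.mean(0))@l[:2]))
E
```

```text
lens [0.60917536 0.00518653] 1545
0.610541045665741 0.006177343428134918 0.06661109626293182
[ 0.41985292 -0.17922754  0.42191592] 8.9667
120 [ 0.45788851 -0.08298951] 30.132034 0.11606110569946315
```

View pics/lens.png

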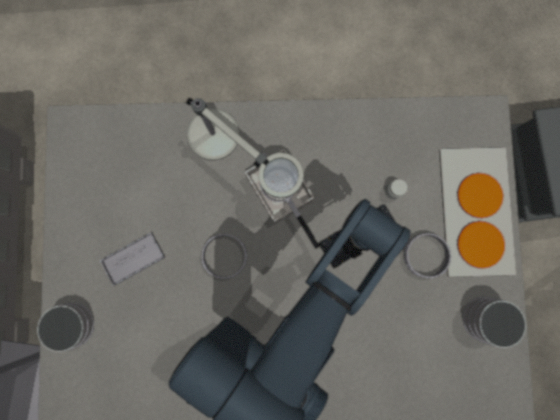

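Lens at (0.609, 0.005), close to the tub middle; the top view shows it at (281,177) with the robot well clear. Next I'll check the wrist camera's overhang and work out the approach to the handle.

```bash
python3 - <<'E'
from h import *
s=bot.read_state(); d=imaging.capture('wrist')
c=-d['R'].T@d['t']; print('cam in tool',np.array(s['tcp_rot']).T@(c-s['position']))
u=np.array([np.cos(np.radians(29)),np.sin(np.radians(29))]); M=np.array([.620,.0065]); G=M-.155*u; print(G)
f=d['frame']; cv2.imwrite('pics/w2.png',f[:,:,::-1])
row([*G,.42],29); row([*G,.16],29)
E
```

```text
cam in tool [ 7.83862028e-02  1.28144854e-04 -1.70617768e-01]
[ 0.48443395 -0.06864549]
row [0.1092, -0.0652, 0.0013, 0.05, 0.09, 0.21] dist 0.127 t 9.1167 q [-37.    5.4  86.2  -0.1  88.3  23.8]
row [0.1097, -0.0654, 0.2613, 0.05, 0.09, 0.21] dist 0.291 t 9.1167 q [-37.    5.4  86.2  -0.1  88.3  23.8]
```

I'll flip the tool half a turn so the camera is on the side away from the lens.

Scaled: 0.109 m is 0.2725, -0.065 m is -0.1625, -56 degrees is -0.6222.

Call:
play_rows --motion '[[[0.025,-0.02,0,0,0,-0.0778],[0.0625,-0.04,0,0,0,-0.1556],[0.1,-0.06,0,0,0,-0.2333],[0.1375,-0.08,0,0,0,-0.3111],[0.175,-0.1025,0,0,0,-0.3889],[0.2125,-0.125,0,0,0,-0.4667],[0.245,-0.145,0,0,0,-0.5444],[0.2725,-0.1625,0,0,0,-0.6222]]]'

```text
time_s: 9.78
position: [0.4849, -0.0674, 0.4209]
tcp_rot: [[0.076, 0.997, -0.002], [0.997, -0.076, -0.001], [-0.001, -0.002, -1.0]]
force: [0.7, 0.3, 0.5]
opening: 0.691
grasp_force: 0.0
```

Scaled: -56 degrees is -0.6222.

Call:
play_rows --motion '[[[0,0,0,0,0,-0.0778],[0,0,0,0,0,-0.1556],[0,0,0,0,0,-0.2333],[0,0,0,0,0,-0.3111],[0,0,0,0,0,-0.3889],[0,0,0,0,0,-0.4667],[0,0,0,0,0,-0.5444],[0,0,0,0,0,-0.6222]]]'

```text
time_s: 10.45
position: [0.4844, -0.0684, 0.4209]
tcp_rot: [[-0.784, 0.621, -0.002], [0.621, 0.784, -0.001], [0.001, -0.002, -1.0]]
force: [0.8, 0.7, -0.1]
opening: 0.69
grasp_force: 0.0
```

Scaled: -56 degrees is -0.6222.

Call:
play_rows --motion '[[[0,0,0,0,0,-0.0778],[0,0,0,0,0,-0.1556],[0,0,0,0,0,-0.2333],[0,0,0,0,0,-0.3111],[0,0,0,0,0,-0.3889],[0,0,0,0,0,-0.4667],[0,0,0,0,0,-0.5444],[0,0,0,0,0,-0.6222]]]'

```text
time_s: 11.12
position: [0.4844, -0.0684, 0.4208]
tcp_rot: [[-0.953, -0.302, -0.002], [-0.302, 0.953, -0.001], [0.002, -0.001, -1.0]]
force: [0.2, 0.4, 0.5]
opening: 0.688
grasp_force: 0.0
```

```bash
python3 - <<'E'
from h import *
for z in(.42,.18): row([.4844,-.0686,z],209)
d=imaging.capture('wrist'); cv2.imwrite('pics/w2.png',d['frame'][:,:,::-1])
u=np.array([np.cos(np.radians(29)),np.sin(np.radians(29))])
for x in (-.13,-.155,-.255): print(x,proj(d,[*(np.array([.62,.0065])+x*u),.101]).round(1))
E
```

```text
row [0.0, -0.0002, 0.0008, -0.02, -0.13, -11.4] dist 0.001 t 11.1167 q [-2.110e+01  8.600e+00  8.260e+01 -1.000e-01  8.890e+01 -1.287e+02]
row [-0.0005, -0.0, 0.2408, -0.02, -0.13, -11.4] dist 0.241 t 11.1167 q [-2.110e+01  8.600e+00  8.260e+01 -1.000e-01  8.890e+01 -1.287e+02]
-0.13 [279.7 183.7]
-0.155 [276.5 168. ]
-0.255 [262.8 100.5]
```

View pics/w2.png

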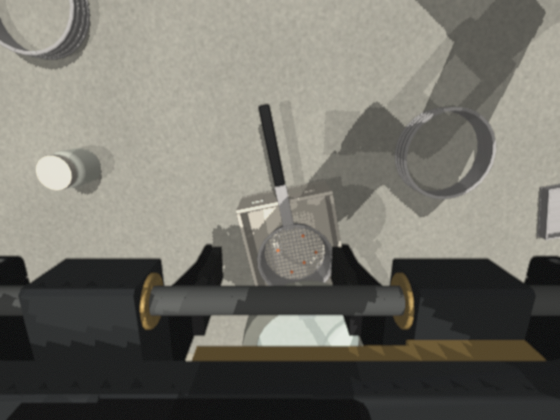

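The wrist view shows the black grip from (264,105) to (279,186). That matches the prediction to about 4 px, so I'll descend.

Scaled: 0.24 m is 0.6, 0.225 m is 0.5625, -11.4 degrees is -0.1267.

Call:
play_rows --motion '[[[0,0,0.05,0,0,-0.0444],[0,0,0.1375,0,0,-0.0889],[0,0,0.225,0,0,-0.1267],[0,0,0.3125,0,0,-0.1267],[0,0,0.4,0,0,-0.1267],[0,0,0.4875,0,0,-0.1267],[0,0,0.5625,0,0,-0.1267],[0,0,0.6,0,0,-0.1267]]]' --fingers 0.05

```text
time_s: 11.83
position: [0.4815, -0.0682, 0.1774]
tcp_rot: [[-0.879, -0.477, -0.008], [-0.477, 0.879, 0.001], [0.006, 0.004, -1.0]]
force: [0.4, -0.6, 0.5]
opening: 0.575
grasp_force: 0.0
```

```bash
python3 - <<'E'
from h import *
row([.4844,-.0686,.092],209)
d=imaging.capture('wrist'); g=d['frame'].max(2)
u=np.array([np.cos(np.radians(29)),np.sin(np.radians(29))]); G=np.array([.62,.0065])
q=[proj(d,[*(G+x*u),.101]).round(1) for x in (-.13,-.195,-.255)]; print(q)
m=mask('wrist','sieve')
if m is not None:
    p=pts(m&(g<60)); w=ray(d,p,.101)-G; n=np.array([-u[1],u[0]])
    x=w@u; k=(x>-.25)&(x<-.17)&(abs(w@n)<.03); l=np.polyfit(x[k],(w@n)[k],1)
    print(k.sum(),'x range',np.percentile(x[abs(w@n)<.02],[1,99]),'lateral at -.155',np.polyval(l,-.155),'slope deg',np.degrees(l[0]))
E
```

```text
row [-0.0029, -0.0021, 0.0854, 0.25, -0.36, -0.54] dist 0.085 t 11.8333 q [-2.120e+01  2.300e+01  1.037e+02 -1.000e-01  5.380e+01 -1.396e+02]
[array([274.3, 247.8]), array([273.4, 170. ]), array([272.3,  87.4])]
2247 x range [-0.24839176 -0.12897709] lateral at -.155 -0.001048283240439516 slope deg -0.0973297789798332
```

Scaled: 0.085 m is 0.2125, 0.02 m is 0.05, -0.5 degrees is -0.0056.

Call:
play_rows --motion '[[[0,0,0.05,0,-0.0011,-0.0033],[-0.0025,0,0.1125,0,-0.0022,-0.0056],[-0.0025,0,0.175,0,-0.0022,-0.0056],[-0.0025,0,0.2075,0,-0.0022,-0.0056],[-0.0025,0,0.2125,0,-0.0022,-0.0056],[-0.0025,0,0.2125,0,-0.0022,-0.0056]]]'

```text
time_s: 12.43
position: [0.4847, -0.0693, 0.0965]
tcp_rot: [[-0.874, -0.485, 0.002], [-0.485, 0.874, -0.0], [-0.002, -0.001, -1.0]]
force: [-0.4, 0.5, -0.2]
opening: 0.574
grasp_force: 0.0
```

```bash
python3 - <<'E'
from h import *
row([.4844,-.0686,.092],209); s=bot.read_state(); print(s['position'],s['force'])
E
```

```text
row [-0.0, 0.0008, 0.0045, -0.06, 0.1, 0.04] dist 0.005 t 12.4333 q [ -21.3   31.   107.6    0.    41.3 -140.3]
[ 0.4847497  -0.06933593  0.09646318] [-0.39209752  0.46267848 -0.1863886 ]
```

Call:
play_rows --motion '[[[0,0,0,0,0,0],[0,0,0,0,0,0],[0,0,0,0,0,0],[0,0,0,0,0,0],[0,0,0,0,0,0],[0,0,0,0,0,0]]]' --fingers 0.0

```text
time_s: 12.93
position: [0.484, -0.0695, 0.0967]
tcp_rot: [[-0.874, -0.486, 0.002], [-0.486, 0.874, -0.0], [-0.002, -0.001, -1.0]]
force: [0.6, 0.4, -0.8]
opening: 0.204
grasp_force: 0.0
```

Scaled: -0.012 m is -0.03, -0.002 m is -0.005.

Call:
play_rows --motion '[[[0,0,0,0,0,0],[0,0,0,0,0,0],[0,0,0,0,0,0],[0,0,-0.005,0,0,0],[0,0,-0.0125,0,0,0],[0,0,-0.0225,0,0,0],[0,0,-0.03,0,0,0],[0,0,-0.03,0,0,0]]]'

```text
time_s: 13.6
position: [0.4843, -0.0696, 0.1091]
tcp_rot: [[-0.874, -0.486, 0.003], [-0.486, 0.874, -0.001], [-0.002, -0.002, -1.0]]
force: [-0.1, 0.0, 0.3]
opening: 0.004
grasp_force: 0.0
```

```bash
python3 - <<'E'
from h import *
s=bot.read_state(); print(s['position'],s['force'],s['moment'],s['grasp_force'])
d=imaging.capture('side'); cv2.imwrite('pics/s3.png',cv2.resize(d['frame'][150:300,160:340,::-1],None,fx=4,fy=4,interpolation=cv2.INTER_CUBIC))
E
```

```text
[ 0.48429376 -0.06961646  0.10906123] [-0.08451105  0.02065654  0.34813622] [ 0.17355798 -0.11748903  0.03696586] 0.0
```

View pics/s3.png

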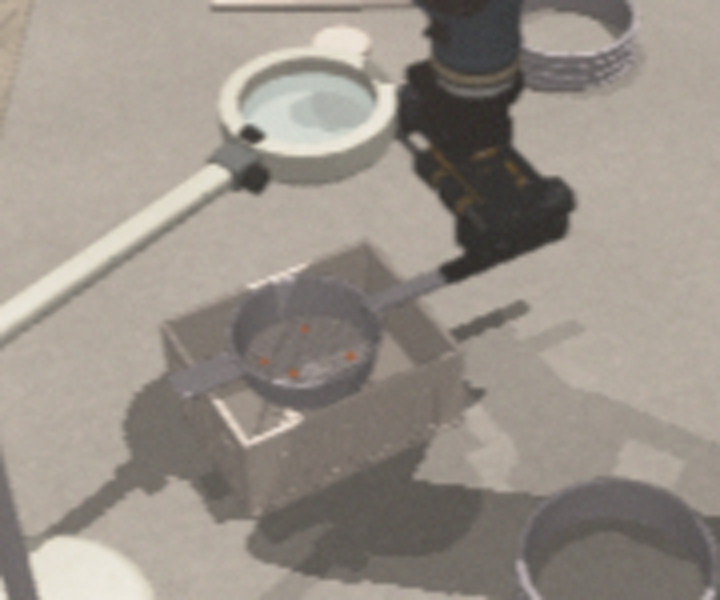

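The fingers shut completely without gripping (opening 0.004), and the sieve is still lying level on the tub. I'll check where the handle is relative to the fingers.

```bash
python3 - <<'E'
from h import *
d=imaging.capture('wrist'); g=d['frame'].max(2); s=bot.read_state()
u=np.array([np.cos(np.radians(29)),np.sin(np.radians(29))]); G=np.array([.62,.0065])
print('pred',[proj(d,[*(G+x*u),.101]).round(1).tolist() for x in (-.155,-.195,-.255)], 'tcp px',proj(d,s['position']).round(1),'tip px',proj(d,np.array(s['position'])+.017*np.array(s['tcp_rot'])[:,2]).round(1))
m=mask('wrist','sieve')
if m is not None:
    p=pts(m); print(len(p),p.min(0),p.max(0))
    n=np.array([-u[1],u[0]]); w=ray(d,p,.101)-G; x=w@u
    k=(x>-.25)&(x<-.17)&(abs(w@n)<.03); print(k.sum(),np.percentile(x[k],[1,99]),np.percentile((w@n)[k],[2,50,98]))
    for z in (.101,.085,.07): 
        w=ray(d,p,z)-G; x=w@u; k=(x<-.2);print(z,x.min(),[np.ptp((w@n)[abs(x-c)<.003]).round(4) for c in(-.19,-.21,-.23)])
cv2.imwrite('pics/w3.png',d['frame'][:,:,::-1])
E
```

```text
pred [[277.8, 251.5], [277.9, 186.5], [278.1, 72.2]] tcp px [277.  255.5] tip px [276.9 244.1]
5498 [259  81] [293 345]
4695 [-0.24931906 -0.17064908] [-0.00932922 -0.00056817  0.00772884]
0.101 -0.2507712954179072 [np.float64(0.0177), np.float64(0.0172), np.float64(0.0178)]
0.085 -0.25220145915024383 [np.float64(0.0198), np.float64(0.0187), np.float64(0.0193)]
0.07 -0.2535422376493094 [np.float64(0.0213), np.float64(0.0201), np.float64(0.0208)]
```

View pics/w3.png

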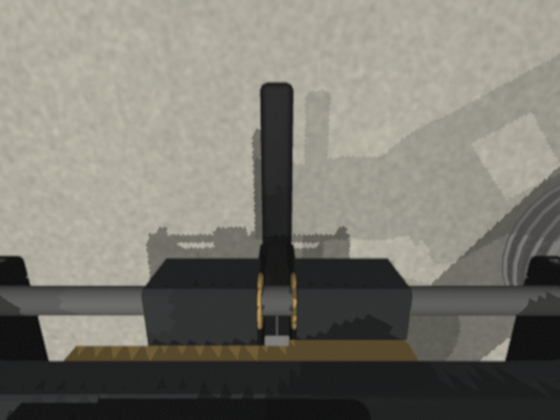

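The handle is centred under the fingers, undisturbed and level, so the grasp was probably too shallow. I'll reopen, check the pose reading against the camera's own pose, and go deeper.

Call:
play_rows --motion '[[[0,0,0,0,0,0],[0,0,0,0,0,0],[0,0,0,0,0,0],[0,0,0,0,0,0],[0,0,0,0,0,0],[0,0,0,0,0,0],[0,0,0,0,0,0],[0,0,0,0,0,0]]]' --fingers 0.06

```text
time_s: 14.42
position: [0.4837, -0.0694, 0.1082]
tcp_rot: [[-0.874, -0.486, 0.001], [-0.486, 0.874, -0.0], [-0.001, -0.001, -1.0]]
force: [-0.1, 0.7, 0.1]
opening: 0.529
grasp_force: 0.0
```

```bash
python3 - <<'E'
from h import *
for i in range(3):
    d=imaging.capture('wrist'); s=bot.read_state(); c=-d['R'].T@d['t']
    print('cam in tool',(np.array(s['tcp_rot']).T@(c-s['position'])).round(4),np.round(s['position'],4),s['opening'],np.round(s['force'],1))
row([.4844,-.0690,.085],209)
g=d['frame'].max(2); u=np.array([np.cos(np.radians(29)),np.sin(np.radians(29))]); n=np.array([-u[1],u[0]]); G=np.array([.62,.0065])
m=mask('wrist','sieve'); p=pts(m); w=ray(d,p,.101)-G; x=w@u
print(x.min(),[(np.ptp((w@n)[abs(x-c)<.003]).round(4),(w@n)[abs(x-c)<.003].mean().round(4)) for c in(-.17,-.19,-.21,-.23)])
E
```

```text
cam in tool [ 7.880e-02 -1.000e-04 -1.706e-01] [ 0.4837 -0.0694  0.1082] 0.5721778672358733 [0.8 0.3 1. ]
cam in tool [ 7.880e-02 -1.000e-04 -1.706e-01] [ 0.4837 -0.0694  0.1082] 0.6145728596842165 [ 0.4 -0.4 -0.2]
cam in tool [ 7.880e-02 -1.000e-04 -1.706e-01] [ 0.4837 -0.0694  0.1082] 0.6425308752456724 [ 0.5 -0.2  0.2]
row [-0.0008, 0.0001, 0.0232, -0.04, 0.07, 0.05] dist 0.023 t 14.5667 q [ -21.3   29.7  107.2    0.    43.  -140.4]
-0.2505255381343732 [(np.float64(0.0176), np.float64(-0.0005)), (np.float64(0.0172), np.float64(-0.0008)), (np.float64(0.0172), np.float64(-0.001)), (np.float64(0.0172), np.float64(-0.0008))]
```

Scaled: 0.026 m is 0.065, 0.022 m is 0.055.

Call:
play_rows --motion '[[[0,0,0.03,0,0,0],[0,0,0.055,0,0,0],[0,0,0.065,0,0,0],[0,0,0.065,0,0,0],[0,0,0.065,0,0,0],[0,0,0.065,0,0,0]]]'

```text
time_s: 15.12
position: [0.4841, -0.0695, 0.0826]
tcp_rot: [[-0.874, -0.486, 0.002], [-0.486, 0.874, -0.0], [-0.002, -0.001, -1.0]]
force: [-0.5, 0.3, -0.1]
opening: 0.689
grasp_force: 0.0
```

Call:
play_rows --motion '[[[0,0,0,0,0,0],[0,0,0,0,0,0],[0,0,0,0,0,0],[0,0,0,0,0,0],[0,0,0,0,0,0],[0,0,0,0,0,0],[0,0,0,0,0,0],[0,0,0,0,0,0]]]' --fingers 0.012

```text
time_s: 15.78
position: [0.4838, -0.0694, 0.0823]
tcp_rot: [[-0.874, -0.486, 0.002], [-0.486, 0.874, -0.0], [-0.001, -0.001, -1.0]]
force: [-0.0, -0.3, 0.1]
opening: 0.204
grasp_force: 30.0
```

```bash
python3 - <<'E'
from h import *
s=bot.read_state(); print(s['position'],s['opening'],s['grasp_force'],s['force'])
E
```

```text
[ 0.48379153 -0.06944049  0.08225969] 0.20421034529596288 29.99979794025421 [-0.02863948 -0.3260957   0.14216362]
```

Now it grips at 30 N with an opening of 0.204, about 18 mm. I'll lift gently and watch the force.

Scaled: -0.008 m is -0.02, -0.001 m is -0.0025.

Call:
play_rows --motion '[[[0,0,0,0,0,0],[0,0,-0.0025,0,0,0],[0,0,-0.0075,0,0,0],[0,0,-0.0125,0,0,0],[0,0,-0.0175,0,0,0],[0,0,-0.02,0,0,0],[0,0,-0.02,0,0,0]]]'

```text
time_s: 16.37
position: [0.4839, -0.0695, 0.0905]
tcp_rot: [[-0.874, -0.486, 0.002], [-0.486, 0.874, -0.0], [-0.002, -0.001, -1.0]]
force: [-0.4, -0.2, -1.2]
opening: 0.205
grasp_force: 30.0
```

```bash
cat > ang.py <<'E'
from h import *
s=bot.read_state(); print(s['time_s'],np.round(s['position'],4),s['opening'],s['grasp_force'],np.round(s['force'],2),np.round(s['moment'],2))
d=imaging.capture('wrist'); p=pts(mask('wrist','sieve')); R=np.array(s['tcp_rot'])
# handle in tool frame: outside edges rows -> width in px vs row, tip row
rows=np.unique(p[:,1]); r0=rows.min(); 
print('tip row',r0,'widths',[(int(r),int(np.ptp(p[p[:,1]==r,0])+1)) for r in range(r0+10,r0+150,35)])
E
python3 ang.py
```

```text
16.3667 [ 0.4839 -0.0695  0.0905] 0.20470610553189042 29.998647272586823 [-0.41 -0.22 -1.16] [-0.    0.06 -0.  ]
tip row 76 widths [(86, 40), (121, 39), (156, 38), (191, 36)]
```

```bash
cat > ang.py <<'E'
from h import *
s=bot.read_state(); print(s['time_s'],np.round(s['position'],4),s['opening'],s['grasp_force'],np.round(s['force'],2),np.round(s['moment'],2))
d=imaging.capture('wrist'); m=mask('wrist','sieve'); K,R,t=d['camera_matrix'],d['R'],d['t']
p=pts(m); r0=p[:,1].min(); r1=min(p[:,1].max(),238)
g=cv2.GaussianBlur(cv2.cvtColor(d['frame'],cv2.COLOR_RGB2GRAY).astype(np.float32),(1,7),0)
L=[];Rr=[];rs=np.arange(r0+10,r1)
for r in rs:
    c=p[p[:,1]==r,0]; a,b=c.min(),c.max()
    gr=np.diff(g[r]); i=max(a-7,0)+np.argmin(gr[a-7:a+6]); j=b-6+np.argmax(gr[b-6:b+7])
    L.append(i+1);Rr.append(j+1)
def rob(y): 
    k=np.ones(len(rs),bool)
    for _ in range(5):
        f=np.polyfit(rs[k],np.array(y)[k],1); e=abs(np.polyval(f,rs)-y); k=e<max(1.,2*np.median(e))
    return f
l,q=rob(L),rob(Rr); X=[]
for r in (r0+10,r1):
    a,b=np.polyval(l,r),np.polyval(q,r); Z=K[0,0]*.018/(b-a)
    X.append(R.T@(Z*np.linalg.inv(K)@[(a+b)/2,r,1]-t)); print(r,a.round(1),b.round(1),X[-1].round(4))
v=X[0]-X[1]; print('handle-end slope rad',np.arctan2(v[2],np.hypot(*v[:2])))
E
python3 ang.py
python3 - <<'E'
from h import *
d=imaging.capture('side')
for n in('sieve','sieve_grip'): print(n,[(np.round(q['at'],3),round(q['confidence'],2)) for q in finder.recognise('side',n)])
cv2.imwrite('pics/s4.png',cv2.resize(d['frame'][150:300,160:340,::-1],None,fx=4,fy=4,interpolation=cv2.INTER_CUBIC))
E
```

```text
16.4667 [ 0.4837 -0.0694  0.0903] 0.2015330824905754 29.99871790409088 [-0.35 -0.53 -2.15] [ 0.05  0.04 -0.06]
85 257.2 296.3 [ 0.4037 -0.1138  0.1024]
238 259.7 293.8 [ 0.4697 -0.0772  0.1026]
handle-end slope rad -0.003602349645082438
sieve [(array([ 0.627, -0.011,  0.095]), 0.97)]
sieve_grip [(array([ 0.626, -0.009,  0.095]), 0.63), (array([0.614, 0.041, 0.045]), 0.38), (array([0.795, 0.234, 0.106]), 0.19), (array([0.65 , 0.064, 0.322]), 0.16)]
```

The handle still measures level, and the force shows the sieve's weight. I'll continue the lift.

Scaled: -0.015 m is -0.0375, -0.009 m is -0.0225.

Call:
play_rows --motion '[[[0,0,-0.0025,0,0,0],[0,0,-0.0075,0,0,0],[0,0,-0.015,0,0,0],[0,0,-0.0225,0,0,0],[0,0,-0.03,0,0,0],[0,0,-0.035,0,0,0],[0,0,-0.0375,0,0,0],[0,0,-0.0375,0,0,0]]]'

```text
time_s: 17.38
position: [0.484, -0.0695, 0.1056]
tcp_rot: [[-0.874, -0.486, 0.002], [-0.486, 0.874, -0.0], [-0.002, -0.001, -1.0]]
force: [-0.2, 0.2, -1.6]
opening: 0.201
grasp_force: 30.0
```

```bash
python3 ang.py
```

```text
17.3833 [ 0.484  -0.0695  0.1056] 0.20140491391473928 29.99863475561142 [-0.21  0.22 -1.63] [ 0.04  0.1  -0.  ]Traceback (most recent call last):
  File "ang.py", line 4, in <module>
    p=pts(m); r0=p[:,1].min(); r1=min(p[:,1].max(),238)
                 ~^^^^^
IndexError: index 1 is out of bounds for axis 1 with size 0
```

```bash
sed -i "s/m=mask('wrist','sieve');/m=mask('wrist','sieve'); m=m if m is not None else mask('wrist','sieve_grip'); g0=d['frame'].max(2); z=np.zeros((420,560),bool); z[30:238,240:315]=g0[30:238,240:315]<60; nl,lab,st,_=cv2.connectedComponentsWithStats(z.astype(np.uint8)); m=m if m is not None else lab==1+np.argmax(st[1:,4]);/" ang.py; python3 ang.py
```

```text
17.4833 [ 0.4837 -0.0694  0.1053] 0.20266542397563106 29.998776018619537 [-0.3  -0.12 -1.7 ] [ 0.07  0.04 -0.08]
85 257.2 296.3 [ 0.4037 -0.1138  0.1174]
238 259.7 293.8 [ 0.4698 -0.0771  0.1174]
handle-end slope rad -0.000634640984967252
```

Scaled: -0.04 m is -0.1, -0.037 m is -0.0925.

Call:
play_rows --motion '[[[0,0,-0.0075,0,0,0],[0,0,-0.02,0,0,0],[0,0,-0.035,0,0,0],[0,0,-0.05,0,0,0],[0,0,-0.065,0,0,0],[0,0,-0.08,0,0,0],[0,0,-0.0925,0,0,0],[0,0,-0.1,0,0,0]]]'

```text
time_s: 18.25
position: [0.484, -0.0695, 0.1462]
tcp_rot: [[-0.874, -0.486, 0.003], [-0.486, 0.874, -0.001], [-0.002, -0.002, -1.0]]
force: [-0.3, -0.0, -2.0]
opening: 0.207
grasp_force: 30.0
```

Scaled: -0.039 m is -0.0975, -0.003 m is -0.0075.

Call:
play_rows --motion '[[[0,0,-0.0075,0,0,0],[0,0,-0.0225,0,0,0],[0.0025,0,-0.04,0,0,0],[0.0075,0.0025,-0.0575,0,0,0],[0.0125,0.005,-0.075,0,0,0],[0.0175,0.0075,-0.0875,0,0,0],[0.0225,0.0075,-0.095,0,0,0],[0.025,0.0075,-0.0975,0,0,0]]]'

```text
time_s: 18.92
position: [0.4733, -0.0718, 0.1849]
tcp_rot: [[-0.874, -0.486, 0.002], [-0.486, 0.874, -0.0], [-0.002, -0.002, -1.0]]
force: [-0.1, -0.7, -2.1]
opening: 0.207
grasp_force: 30.0
```

```bash
python3 ang.py; python3 - <<'E'
from h import *
ims=[]
for c in('side','top'):
    d=imaging.capture(c); ims.append(d['frame'][90:300,120:400,::-1])
    for n in('lens_head','sieve','tub'): print(c,n,[(np.round(q['at'],3),round(q['confidence'],2)) for q in finder.recognise(c,n)][:2])
    L=proj(d,[.609,.005,.316]); print(c,'pred mesh px',proj(d,[.612,.0055,.166]).round(1),'lens px',L.round(1))
    m=mask(c,'lens_head')
    if c=='top' and m is not None:
        o=cv2.morphologyEx(m.astype(np.uint8),cv2.MORPH_OPEN,cv2.getStructuringElement(cv2.MORPH_ELLIPSE,(25,25))); print('lens',ray(d,pts(o),.328).mean(0))
    m=mask(c,'sieve'); 
    if m is not None: p=pts(m); print('sieve px',p.min(0),p.max(0),p.mean(0).round(1))
cv2.imwrite('pics/end.png',cv2.resize(np.hstack(ims),(800,300),interpolation=cv2.INTER_CUBIC))
E
```

```text
18.9167 [ 0.4733 -0.0718  0.1849] 0.20690014581366284 29.998611509799957 [-0.05 -0.68 -2.08] [ 0.07  0.06 -0.  ]
86 257.2 296.3 [ 0.3936 -0.116   0.1974]
238 260.0 293.8 [ 0.4598 -0.0792  0.1959]
handle-end slope rad 0.019873513500515916
side lens_head [(array([0.649, 0.063, 0.324]), 0.78), (array([0.628, 0.01 , 0.036]), 0.45)]
side sieve [(array([ 0.612, -0.017,  0.187]), 0.69)]
side tub [(array([0.626, 0.009, 0.037]), 0.55)]
side pred mesh px [238.2 215.5] lens px [236.7 178.5]
sieve px [202 192] [278 228] [237.5 210.8]
top lens_head [(array([0.641, 0.033, 0.327]), 0.72)]
top sieve [(array([ 0.556, -0.019,  0.2  ]), 0.64), (array([0.381, 0.53 , 0.004]), 0.42)]
top tub [(array([0.585, 0.03 , 0.003]), 0.82)]
top pred mesh px [279.7 182.4] lens px [280.1 175.1]
lens [0.60839454 0.00542966]
sieve px [262 150] [318 246] [296.5 209.6]
```

View pics/end.png

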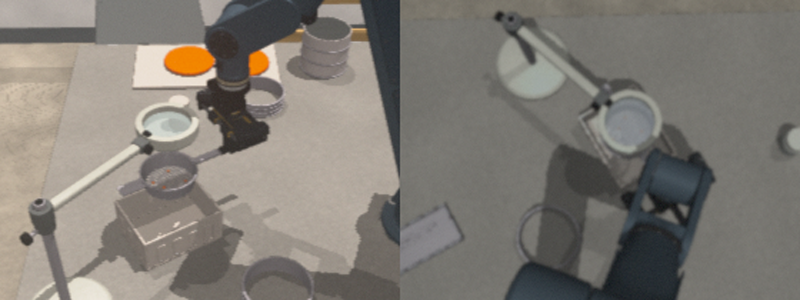

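The side view shows the sieve level under the lens and above the tub. The gripper is clear of the lens ring, and the mesh is within a few mm of the prediction. I'll let it settle, check for creep, then hand in.

Call:
play_rows --motion '[[[0,0,0,0,0,0],[0,0,0,0,0,0],[0,0,0,0,0,0],[0,0,0,0,0,0],[0,0,0,0,0,0],[0,0,0,0,0,0],[0,0,0,0,0,0],[0,0,0,0,0,0]]]'

```text
time_s: 20.28
position: [0.4734, -0.0717, 0.1842]
tcp_rot: [[-0.874, -0.486, 0.002], [-0.486, 0.874, -0.0], [-0.001, -0.001, -1.0]]
force: [-0.1, -0.3, -1.4]
opening: 0.199
grasp_force: 30.0
```

```bash
python3 ang.py && python3 -c "
from h import *
d=imaging.capture('side'); m=mask('side','sieve')
if m is not None: p=pts(m); print(p.min(0),p.max(0),p.mean(0))
print(bot.hand_in())"
```

```text
20.2833 [ 0.4734 -0.0717  0.1842] 0.1992475997296433 29.998703598976135 [-0.14 -0.33 -1.44] [-0.01  0.01 -0.01]
87 257.2 296.3 [ 0.3941 -0.1157  0.1966]
238 259.9 293.8 [ 0.4598 -0.0791  0.1953]
handle-end slope rad 0.01792247963640254
[202 191] [279 229] [237.98802395 211.36152695]
the job is handed in; nothing more can be done
None
```

The job is handed in at about 20 s, no verdict returned: the magnifier was swung over the tub and let go, and the sieve is held level and still under the lens, about 15 cm below it and over the tub, after a first grasp closed without holding the handle and was redone deeper.

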